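# Fill the settling rack and hold it tilted to the mark on its swinging gauge

### The job

So that all four bath samples settle at the set slope, set the two spare vials from the bench upright and fully down into the two empty pockets of the white tilting rack, leaving the vials already in it and the other things on the bench where they are. Then take the rack by its black handle and rock it over on its pivot studs until the swinging pointer of the angle gauge on its front settles on the red mark. Hold it there: the job ends with the gripper still holding the handle, the pointer at rest on the mark and all four vials in the rack.

Things in the scene. Friction and masses are not known exactly. Their poses are not given: they have to be found in the camera images.
- stand: grey stand fixed on the bench: base plate 300 x 116 x 16 mm, two uprights (44 mm wide, 10 mm thick, up to z = 114 mm) 129 mm before and behind its middle; origin at the centre of its underside, x along the pivot axis (away from the robot at yaw 0), y left, z up. The pivot axis runs along x, 92 mm above the origin
- tilt_rack: white rack block 236 x 46 x 36 mm that rocks on the stand's two pivot studs; origin on the pivot axis midway between the uprights, x along the axis, z up when level, as at the start; top face 8 mm above the axis. A steel bar under it swings it back level when let go (0.1 to 0.3 N m per rad): hold it to keep it tilted. Rocks 0.75 rad either way. Gauge at its front end, handle at the far end
- handle (a point): middle of the grip of the rack's upright black handle: 14 mm thick along the rack's y (grasp across this), 26 mm wide along x, 56 mm high (28 mm above and below this point), 100 mm behind the rack's origin along its x and 66 mm above the pivot axis
- pocket1 (a point): pocket nearest the gauge (x = -84 mm in the rack's frame); point at the middle of the pocket's bottom, on top of its cushion, where the underside of a vial comes to rest, 18 mm below the pivot axis. Round pocket 28 mm wide, chamfered, its mouth 26 mm above this point. Its z axis is the rack's
- pocket2 (a point): second pocket, the same, x = -46 mm in the rack's frame
- pocket3 (a point): third pocket, the same, x = -8 mm in the rack's frame
- pocket4 (a point): fourth pocket, nearest the handle, the same, x = +30 mm in the rack's frame
- gauge_pointer (a joint): swinging pointer of the angle gauge (white dial, 112 mm, centred on the pivot axis at the rack's front end, facing the robot): angle on the dial from its 12 o'clock, rad, positive to the left as the robot sees it. At rest it points straight up, so it reads how far the rack is tilted to the right (top and handle towards the stand's -y). Swings 3 to 4 times a second, settles in about 1 s
- gauge_bezel (a joint): turning rim of the gauge with the red mark: the mark's angle on the dial from 12 o'clock, rad, positive to the left as the robot sees it; set to another angle for each job, 0.25 to 0.52, and locked tight. The pointer is on the mark when both joints read the same
- pointer_tip (a point): tip of the black pointer, 44 mm from the dial's centre
- mark (a point): middle of the red mark at the dial's edge (10 mm long, 9 degrees wide), 44 mm from the dial's centre
- seated_vial_a: glass sample vial that starts in a pocket of the rack, body 25 mm in diameter up to 52 mm, screw cap 22 mm in diameter above, 62 mm high in all; origin at the centre of its underside, z up. It stands 36 mm proud of the rack's top when seated
- seated_vial_b: the other vial that starts in a pocket, same size and frame
- spare_vial_a: spare sample vial standing on the bench at the start, same size and frame, about 30 g
- spare_vial_b: the other spare vial standing on the bench, same size and frame
- cushion1: orange silicone cushion disc, 25 mm in diameter, 4 mm thick, lying loose at the bottom of a pocket (there is one in each pocket; they stay there under the vials); origin at the centre of its underside
- cushion2: another cushion disc
- cushion3: another cushion disc
- cushion4: another cushion disc
- beaker: small clear plastic beaker standing on the bench, 57 mm wide, 71 mm high; a bystander
- sampling_syringe: syringe lying on the bench in front, on the right, 136 mm long; a bystander
- black_tape: black tape roll lying flat, 55 mm wide, 19 mm high; a bystander
- tape_roll: pale masking tape roll lying flat, 98 mm wide, 25 mm high; a bystander
- pen: marker pen lying on the bench, 135 mm long; a bystander

How it is judged (in metres and radians):
On the way:
1. the rack stands level with a vial seated in every pocket, none of them held (distance between any of seated_vial_a, seated_vial_b, spare_vial_a, spare_vial_b and pocket1 below 0.006 m and distance between any of seated_vial_a, seated_vial_b, spare_vial_a, spare_vial_b and pocket2 below 0.006 m and distance between any of seated_vial_a, seated_vial_b, spare_vial_a, spare_vial_b and pocket3 below 0.006 m and distance between any of seated_vial_a, seated_vial_b, spare_vial_a, spare_vial_b and pocket4 below 0.006 m and angle between tilt_rack's own z axis and vertical below 0.15 rad and contact force between the fingers and seated_vial_a below 0.05 N and contact force between the fingers and seated_vial_b below 0.05 N and contact force between the fingers and spare_vial_a below 0.05 N and contact force between the fingers and spare_vial_b below 0.05 N), for 0.2 s.
At the end, for the whole second after the job is handed in: Every pocket holds a vial (underside within 6 mm of the pocket's bottom point); the pointer's tip is within 3.5 mm (4.5 degrees) of the red mark's middle and at rest (0.2 rad/s); the rack is tilted (over 0.16 rad) and still; fingers on it (over 0.5 N), TCP within 45 mm of the handle's middle (distance between any of seated_vial_a, seated_vial_b, spare_vial_a, spare_vial_b and pocket1 below 0.006 m and distance between any of seated_vial_a, seated_vial_b, spare_vial_a, spare_vial_b and pocket2 below 0.006 m and distance between any of seated_vial_a, seated_vial_b, spare_vial_a, spare_vial_b and pocket3 below 0.006 m and distance between any of seated_vial_a, seated_vial_b, spare_vial_a, spare_vial_b and pocket4 below 0.006 m and distance between pointer_tip and mark below 0.0035 m and velocity of joint gauge_pointer between -0.2 and 0.2 rad/s and angular speed of tilt_rack below 0.1 rad/s and contact force between the fingers and tilt_rack above 0.5 N and distance between the grasp point and handle below 0.045 m and angle between tilt_rack's own z axis and vertical above 0.16 rad); the arm keeps its last pose, push and grip.
It fails at once if a vial that was already in the rack is taken out (z of any of seated_vial_a, seated_vial_b in the frame of tilt_rack above 0.006 m).
It fails at once if a vial is tipped over (angle between any of seated_vial_a, seated_vial_b, spare_vial_a, spare_vial_b's own z axis and vertical above 0.95 rad).
It fails at once if another thing on the bench is shifted by over 30 mm (distance of any of beaker, sampling_syringe, black_tape, tape_roll, pen from where it was at the start of the episode above 0.03 m).
It also fails if it takes over 54 s, if anything falls off the work surface, if the arm or the gripper's body presses on something with over 40 N, if the wrist force passes 120 N, or if a joint passes its speed limit or range.

### The arm

A 7-joint arm with a two-finger parallel gripper is mounted at the origin on a cart in front of the work surface, level with it; the furniture and walls round the work are solid. World frame = base frame: x ahead of the robot, y to its left, z up, the work surface at z = 0. Lengths are in m, angles in degrees, forces in N, time in s.
With the tool pointing down it reaches from about 0.4 to 0.85 m from the base axis. Payload 10.4 kg.
Tool frame: the origin (TCP) lies between the finger pads, 19 mm behind the fingertips; this is the grasp point; z points along the fingers, y is the line along which they close (so a half turn about z gives the same grasp; the last joint's range is limited). The gripper opens to 85 mm and grips with 20 to 120 N. Pads are 22 mm wide; open, the fingers measure 114 mm over their backs; the gripper's body (76 mm by 85 mm) begins 54 mm behind the grasp point. The pads swing forward as they close: fully open they stand 13 mm farther back than shut.
Start: joints at [-66.899, 19.034, -3.707, 83.658, 1.238, 77.344, -5.071], TCP at [0.258, 0.569, 0.25] pointing down, gripper open.
Joint ranges: [-148.97, 148.97], [-28.65, 121.19], [-84.17, 76.75], [9.2, 138.47], [-72.65, 252.65], [3.7, 117.97], [-149.18, 149.18]. Speed limits (degrees/s): [127.2, 127.2, 159.86, 159.86, 180, 180, 180].

### API

Orientations are given as a 3x3 rotation matrix whose columns are the frame's x, y, z axes.
In Python, from plant import arm, eyes, silhouettes, landmark_of gives the robot as it stands.
- The arm moves only by the shell command python3 -m jog 'ROWS' [FORCE]. ROWS is JSON, a list that holds one entry, the list of rows, each a list of 7 numbers: the turn, a rotation vector about the tool's x, y, z in degrees, then the shift along the tool's x, y, z in m, then the closure, from -1 (fully open) to 1 (shut). A call has 1 to 10 rows; each row is the pose to reach, as a shift and turn from the pose commanded when the call began, along the tool's axes at that moment; what a row does not reach only later rows make up. A row lasts 1/8 s, in which the tool goes at most 62.5 mm and 10.7 degrees, less where a joint would pass 70% of its speed; a pose out of reach is approached as far as the arm can. A call with a gripper value outside its range is refused whole. The fingers move at their own pace and stop on an object; FORCE is the grip in N (left out, the last holds). Time passes only in rows, so rows that repeat a pose let the fingers close. It gives the time, the measured TCP pose, the force, the opening and the grip force at its end, in the units of the state.
- arm.get_obs(): the state, without advancing time (a new reading comes with each control period).
- eyes.get_image(name): name is "scene" or "side" or "wrist"; returns a dict with "color" (420x560x3 uint8, blue, green, red), "fx", "fy", "cx", "cy" (pixels), "cam_to_world" (4x4, takes a point from camera to world coordinates). Camera axes: x right, y up, looking along -z (the intrinsics and any distortion apply to the point x, -y, -z); pixel columns grow to the right and rows downward; lengths in m; the calibration is good to about 2 mm. A picture is of the moment at which its call begins. There is no depth.
- arm.finish_job(): hands the job in; it is judged then, once.
Trained networks look in a picture, given as the dict that the camera call returned (one of the last four; its "shot" number tells which), for a name from the list of things; names that differ only in an ending like _2 or _b are one class to them, and where a whole thing is asked for, a point or a joint stands for the part that bears it (a point fixed in the world has none). Each returns a list of dicts, best first, with "p" (0 to 1); they miss things now and then, are a little off and sometimes report something else, mostly with a low value. They report only what shows in the picture. A call takes as long as a camera call.
- silhouettes(target, picture): "pixels" (420x560 bool, what is visible of it) and "xy" ([column, row] in pixels, amid what is visible of it).
- landmark_of(target, picture): "xy" ([column, row] in pixels: a listed point, or the origin of a listed thing).
The state is a dict: "t": time; "joint_positions": joint angles; "qvel": joint speeds; "tau": joint torques, N m; "position": TCP position; "tcp_rot": TCP orientation; "ft_force": force on the tool from outside, world axes, zero at the start; "torque": the same for the moment, N m; "gripper_width": finger opening in m; "finger_force": force on a finger pad.
Only numpy, scipy, OpenCV 4.12 (cv2) and the standard library are available. Lean on these libraries where they do the work, as an engineer would, in place of code of your own. Each camera call takes 0.05 s, during which the arm holds its last target. There are 200 camera calls.

## Working session

There is one attempt and no reset: what is moved stays moved. The work goes in short steps, Python scripts to look and compute and a shell command to move; the robot and the scene stay as the last step left them, time stands still between calls to the robot, and variables do not carry over. Pictures are saved under pics/ and viewed, at most 10 in all, crops included, and the job is handed in when it is done.

```bash
ls; mkdir -p pics; cat > h.py <<'E'
import numpy as np, cv2
from plant import arm, eyes, silhouettes, landmark_of
def ray(pic,xy):
    p=[(xy[0]-pic["cx"])/pic["fx"],-(xy[1]-pic["cy"])/pic["fy"],-1.0]
    T=np.array(pic["cam_to_world"]); return T[:3,3],T[:3,:3]@np.array(p)
def at_z(pic,xy,z):
    o,d=ray(pic,xy); return o+d*(z-o[2])/d[2]
def tri(obs):
    A=np.zeros((3,3));b=np.zeros(3)
    for pic,xy in obs:
        o,d=ray(pic,xy); d=d/np.linalg.norm(d); P=np.eye(3)-np.outer(d,d); A+=P;b+=P@o
    x=np.linalg.solve(A,b)
    return x
def proj(pic,X):
    T=np.array(pic["cam_to_world"]); c=T[:3,:3].T@(np.array(X)-T[:3,3])
    return np.array([pic["cx"]+pic["fx"]*c[0]/-c[2],pic["cy"]-pic["fy"]*c[1]/-c[2]])
E
python3 - <<'E'
from h import *
np.set_printoptions(precision=3,suppress=True)
S={n:eyes.get_image(n) for n in("scene","side","wrist")}
for n in S:
    cv2.imwrite(f"pics/{n}0.png",S[n]["color"]); print(n,S[n].keys(),S[n]["fx"],np.array(S[n]["cam_to_world"])[:3].tolist())
for t in ["spare_vial_a","stand","tilt_rack","handle","pocket1","pocket2","pocket3","pocket4","pointer_tip","mark","beaker"]:
    for n in S:
        for r in landmark_of(t,S[n])[:5]: print(t,n,round(r["p"],2),np.round(r["xy"],1))
o=arm.get_obs(); print(o["position"],o["tcp_rot"],o["gripper_width"])
E
```

```text
pics
scene dict_keys(['color', 'fx', 'fy', 'cx', 'cy', 'cam_to_world', 'shot']) 417.1337112753894 [[0.6904502308763417, 0.31767403207106426, -0.649893597468477, -0.32934274731648766], [-0.7232895053811772, 0.28897253832415337, -0.6271739499532388, -0.8385346826892631], [-0.01143547499049983, 0.9030936172082096, 0.42929144933195856, 0.7245926692043845]]
side dict_keys(['color', 'fx', 'fy', 'cx', 'cy', 'cam_to_world', 'shot']) 532.6945608725409 [[-0.9067275296779131, 0.24719901850402015, -0.3416691852872286, 0.010479529533219518], [-0.421355137202896, -0.5645966091896928, 0.7097115732776449, 1.1403545490303904], [-0.017465259142596296, 0.7874790880665661, 0.6160938650732788, 1.0625917854440168]]
wrist dict_keys(['color', 'fx', 'fy', 'cx', 'cy', 'cam_to_world', 'shot']) 371.2235532224016 [[0.4134913845007885, -0.8741649323103589, -0.25467733715909124, 0.19179245213625012], [0.9105073772999962, 0.3966512800908761, 0.11680786739149918, 0.5979673443824868], [-0.001091249697318058, -0.2801846411227668, 0.9599455068143207, 0.37229696198274487]]
spare_vial_a scene 0.54 [225.7 218.2]
spare_via
[... 563 characters left out ...]
ket2 scene 0.89 [279.5 237.4]
pocket2 scene 0.82 [288.5 233.5]
pocket2 scene 0.76 [303.  227.9]
pocket2 scene 0.49 [245.1 203.3]
pocket3 scene 0.93 [292.8 232.9]
pocket3 scene 0.89 [279.5 237.4]
pocket3 scene 0.82 [288.5 233.5]
pocket3 scene 0.76 [303.  227.9]
pocket3 scene 0.49 [245.1 203.3]
pocket4 scene 0.93 [292.8 232.9]
pocket4 scene 0.89 [279.5 237.4]
pocket4 scene 0.82 [288.5 233.5]
pocket4 scene 0.76 [303.  227.9]
pocket4 scene 0.49 [245.1 203.3]
pointer_tip side 0.37 [254.9 265.3]
mark scene 0.52 [261.9 226.3]
beaker scene 0.98 [407.7 268.9]
beaker side 0.75 [274.8 169.1]
[0.258 0.569 0.25 ] [[-0.911  0.413  0.   ]
 [ 0.413  0.911  0.   ]
 [ 0.     0.    -1.   ]] 0.08542919825495268
```

View pics/scene0.png

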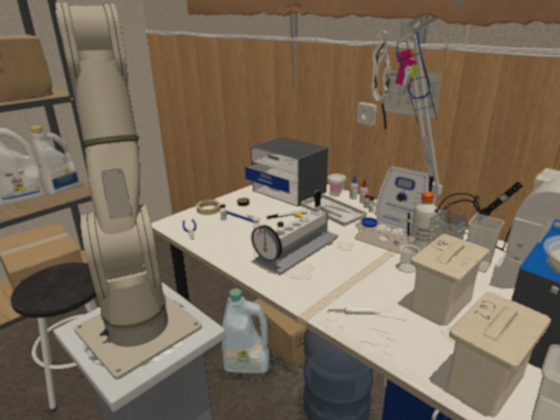

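View pics/side0.png

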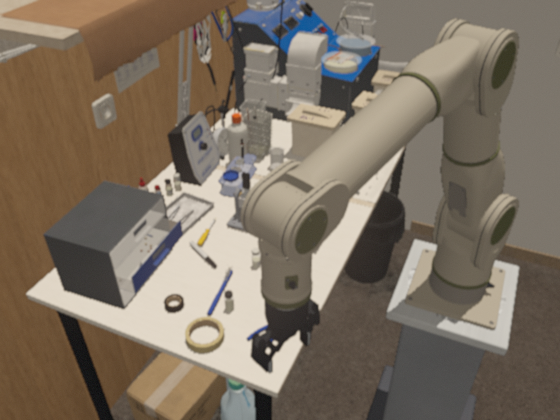

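Scene: gauge dial at about (266,243), handle at (318,200), one vial at (224,213) left of the rack. Side: the arm hides the rack, with spare vials at (256,258) and (229,300), the blue pen at (220,290), and the tape rolls at (205,333) and (174,302).

```bash
python3 - <<'E'
from h import *
np.set_printoptions(precision=3,suppress=True)
S={n:eyes.get_image(n) for n in("scene","side")}
s,d=S["scene"],S["side"]
for xy in [(225.7,218.2),(257.8,232)]: print("scene vial",at_z(s,xy,0))
for xy in [(254.2,267),(231,308.9)]: print("side vial",at_z(d,xy,0), proj(s,at_z(d,xy,0)))
print("stand",at_z(s,(298.9,250.9),0),"rack",at_z(s,(295.1,228.8),.092),"handle",at_z(s,(312.4,197.2),.158),at_z(d,(246.2,177.8),.158))
for xy in [(292.8,232.9),(279.5,237.4),(303,227.9)]: print("pocket",at_z(s,xy,.074))
for t in ["gauge_bezel","black_tape","tape_roll","pen","sampling_syringe","seated_vial_a"]:
  for n in S:
    for r in silhouettes(t,S[n])[:3]: print(t,n,round(r["p"],2),np.round(r["xy"],1),at_z(S[n],r["xy"],.09 if "gau" in t else .01))
c=s["color"][170:290,190:350]; cv2.imwrite("pics/s1.png",cv2.resize(c,None,fx=5,fy=5,interpolation=cv2.INTER_CUBIC))
E
```

```text
scene vial [0.536 0.317 0.   ]
scene vial [0.545 0.146 0.   ]
side vial [0.54  0.151 0.   ] [255.959 232.108]
side vial [0.525 0.32  0.   ] [223.047 218.973]
stand [ 0.549 -0.049  0.   ] rack [ 0.528 -0.051  0.092] handle [ 0.639 -0.027  0.158] [ 0.657 -0.044  0.158]
pocket [ 0.528 -0.042  0.074]
pocket [ 0.478 -0.03   0.074]
pocket [ 0.575 -0.043  0.074]
gauge_bezel scene 0.6 [273.9 239.9] [ 0.436 -0.048  0.09 ]
black_tape scene 0.66 [245.  202.2] [0.669 0.356 0.01 ]
black_tape scene 0.24 [286.8 231.9] [0.603 0.057 0.01 ]
black_tape side 0.72 [173.3 299.6] [0.678 0.361 0.01 ]
tape_roll scene 0.74 [206.5 206.7] [0.537 0.438 0.01 ]
tape_roll scene 0.3 [222.4 211.2] [0.554 0.358 0.01 ]
tape_roll side 0.63 [198.7 324.7] [0.571 0.408 0.01 ]
tape_roll side 0.37 [244.  189.4] [ 0.738 -0.172  0.01 ]
pen scene 0.63 [283.1 210.6] [0.718 0.186 0.01 ]
pen side 0.64 [205.5 257.2] [0.684 0.18  0.01 ]
sampling_syringe scene 0.59 [268.5 235.4] [0.542 0.087 0.01 ]
sampling_syringe scene 0.58 [355.1 311.2] [ 0.414 -0.367  0.01 ]
seated_vial_a scene 0.74 [287.6 236.8] [0.579 0.031 0.01 ]
seated_vial_a scene 0.39 [279.6 227.9] [0.607 0.097 0.01 ]
```

View pics/s1.png

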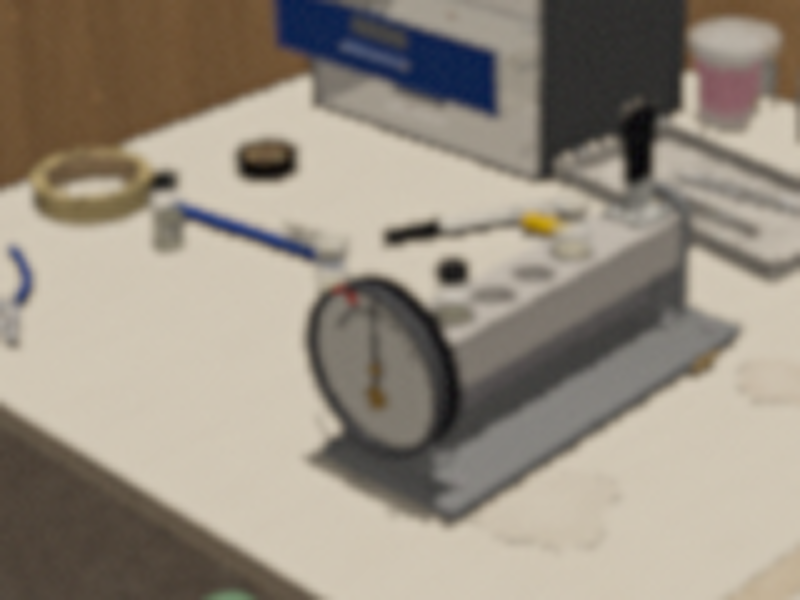

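Pocket 1 holds a black-capped vial and pocket 4 a white-capped one, so pockets 2 and 3 are empty. The spares are near (0.53,0.32) with a black cap and (0.54,0.15) with a white cap. I'm moving the wrist camera over the area to refine these.

```bash
python3 -m jog '[[[0,0,-8,-0.06,-0.04,-0.03,-1],[0,0,-16,-0.12,-0.08,-0.03,-1],[0,0,-24.4,-0.18,-0.11,-0.03,-1],[0,0,-24.4,-0.23,-0.14,-0.03,-1],[0,0,-24.4,-0.28,-0.18,-0.03,-1],[0,0,-24.4,-0.33,-0.21,-0.03,-1],[0,0,-24.4,-0.373,-0.236,-0.03,-1],[0,0,-24.4,-0.373,-0.236,-0.03,-1],[0,0,-24.4,-0.373,-0.236,-0.03,-1],[0,0,-24.4,-0.373,-0.236,-0.03,-1]]]' 40
python3 - <<'E'
from h import *
np.set_printoptions(precision=3,suppress=True)
o=arm.get_obs(); print(o["position"],o["tcp_rot"],o["joint_positions"])
w=eyes.get_image("wrist"); cv2.imwrite("pics/w1.png",w["color"])
for t,z in [("spare_vial_a",0),("tilt_rack",.092),("handle",.158),("pocket2",.074),("stand",0)]:
    for r in landmark_of(t,w)[:5]: print(t,round(r["p"],2),np.round(r["xy"],1),at_z(w,r["xy"],z))
E
```

```text
t: 3.75
position: [0.4995, 0.202, 0.28]
tcp_rot: [[-1.0, -0.003, -0.0], [-0.003, 1.0, 0.001], [0.0, 0.001, -1.0]]
ft_force: [0.8, 0.3, -0.0]
gripper_width: 0.0857
finger_force: 0.0
[0.499 0.202 0.28 ] [[-1.    -0.003 -0.   ]
 [-0.003  1.     0.001]
 [ 0.     0.001 -1.   ]] [-36.465   7.005  10.543  94.843  -1.343  78.278  64.433]
spare_vial_a 0.78 [230.3 200. ] [0.533 0.142 0.   ]
spare_vial_a 0.55 [388.8 197.2] [0.53 0.32 0.  ]
tilt_rack 0.68 [ 29.3 230.8] [ 0.538 -0.024  0.092]
tilt_rack 0.62 [ 16.6 246.5] [ 0.553 -0.038  0.092]
handle 0.35 [231.3 200.4] [0.492 0.166 0.158]
pocket2 0.64 [ 18.6 195.9] [ 0.51  -0.04   0.074]
pocket2 0.6 [ 36.5 269.7] [ 0.584 -0.037  0.074]
pocket2 0.55 [ 28.1 234.9] [ 0.548 -0.039  0.074]
stand 0.82 [ 71.2 215.3] [ 0.552 -0.039  0.   ]
```

View pics/w1.png

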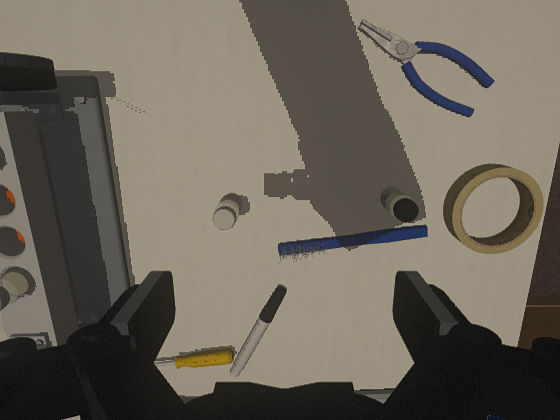

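Wrist view: white-capped vial with its cap at (224,217), black-capped vial with its cap at (405,211), and the rack at the left edge. The empty orange-bottomed pockets are at (5,200) and (12,240).

```bash
python3 - <<'E'
from h import *
np.set_printoptions(precision=4,suppress=True)
w=eyes.get_image("wrist")
print(at_z(w,(224.5,217.5),.062),at_z(w,(405,211),.062))
R=np.array(arm.get_obs()["tcp_rot"]);p=np.array(arm.get_obs()["position"])
for r in silhouettes("spare_vial_a",w)[:2]:
    m=r["pixels"].astype(np.uint8); ys,xs=np.where(m); print(r["p"],xs.min(),xs.max(),ys.min(),ys.max(),r["xy"],at_z(w,r["xy"],.031))
for xy in [(5,200),(12,240)]: print(at_z(w,xy,.1))
print(R.T@(np.array([.533,.1435,.15])-p))
E
```

```text
[0.5349 0.1435 0.062 ] [0.5282 0.3167 0.062 ]
0.81 214 244 191 228 [229.5, 209.1] [0.5354 0.144  0.031 ]
0.67 380 418 185 220 [399.8, 203.1] [0.5289 0.3211 0.031 ]
[ 0.5075 -0.0347  0.1   ]
[ 0.5436 -0.0362  0.1   ]
[-0.0328 -0.0572  0.13  ]
```

```bash
python3 -m jog '[[[0,0,0,-0.0355,-0.058,0.05,0],[0,0,0,-0.0355,-0.058,0.10,0],[0,0,0,-0.0355,-0.058,0.14,0],[0,0,0,-0.0355,-0.058,0.18,0],[0,0,0,-0.0355,-0.058,0.21,0],[0,0,0,-0.0355,-0.058,0.229,0],[0,0,0,-0.0355,-0.058,0.229,0],[0,0,0,-0.0355,-0.058,0.229,1],[0,0,0,-0.0355,-0.058,0.229,1],[0,0,0,-0.0355,-0.058,0.229,1]]]' 30
python3 -m jog '[[[0,0,0,0,0,0,1],[0,0,0,0,0,0,1],[0,0,0,0,0,-0.04,1],[0,0,0,0,0,-0.09,1],[0,0,0,0,0,-0.14,1],[0,0,0,0,-0.06,-0.18,1],[0,0,0,0,-0.12,-0.18,1],[0,0,0,0,-0.16,-0.18,1],[0,0,0,0,-0.16,-0.18,1]]]'
python3 - <<'E'
from h import *
np.set_printoptions(precision=4,suppress=True)
print(arm.get_obs()["position"])
w=eyes.get_image("wrist"); cv2.imwrite("pics/w2.png",w["color"])
for t,z in [("spare_vial_a",0),("tilt_rack",.092),("handle",.158),("pocket2",.074),("stand",0)]:
    for r in landmark_of(t,w)[:5]: print(t,round(r["p"],2),np.round(r["xy"],1),at_z(w,r["xy"],z))
E
```

```text
t: 5.4
position: [0.5365, 0.1425, 0.0519]
tcp_rot: [[-1.0, -0.0, 0.002], [-0.0, 1.0, 0.001], [-0.002, 0.001, -1.0]]
ft_force: [0.4, -0.8, 3.6]
gripper_width: 0.0239
finger_force: 30.3
t: 6.52
position: [0.5355, -0.0222, 0.2313]
tcp_rot: [[-1.0, 0.007, 0.0], [0.007, 1.0, -0.001], [-0.0, -0.001, -1.0]]
ft_force: [-0.2, 0.8, 0.1]
gripper_width: 0.0238
finger_force: 30.2
[ 0.5355 -0.0222  0.2313]
spare_vial_a 0.83 [285.8 250.5] [ 0.6101 -0.0211  0.    ]
tilt_rack 0.79 [259.5 227. ] [ 0.5528 -0.0409  0.092 ]
pocket2 0.88 [262.  210.6] [ 0.5454 -0.0398  0.074 ]
pocket2 0.58 [258.1 165.3] [ 0.5095 -0.042   0.074 ]
```

View pics/w2.png

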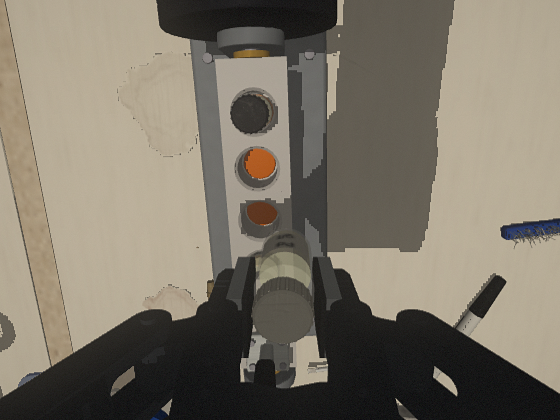

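Rack below, with pocket 2's mouth at about (257,168), pocket 3's at (260,217) partly behind the held vial, and the vial in the jaws at (286,250). Next I measure the rack axis and the mouths.

```bash
python3 - <<'E'
from h import *
np.set_printoptions(precision=4,suppress=True)
w=eyes.get_image("wrist"); g=w["color"].astype(int); 
print(arm.get_obs()["position"])
L=[];Rr=[]
for r in range(65,190,8):
    row=cv2.GaussianBlur(w["color"],(1,5),0)[r].mean(1); d=np.diff(row)
    l=205+np.argmax(d[205:232]); e=275+np.argmin(d[275:305]); L.append(at_z(w,(l+.5,r),.1)); Rr.append(at_z(w,(e+.5,r),.1)); print(r,l,e,end=' | ')
L=np.array(L);Rr=np.array(Rr)
for a in(L,Rr): print(np.polyfit(a[:,0],a[:,1],1), a[:,1].mean())
m=(L+Rr)/2; k=np.polyfit(m[:,0],m[:,1],1); print("mid",k,"width",np.linalg.norm((L-Rr)[:,1].mean()), "y at .5,.54",np.polyval(k,[.5,.54]))
for xy in [(254,111),(257,168),(260.5,217)]: print(at_z(w,xy,.1))
hsv=cv2.cvtColor(w["color"],cv2.COLOR_BGR2HSV); o=((hsv[...,0]<20)&(hsv[...,1]>180)&(hsv[...,2]>60)).astype(np.uint8)
n,_,st,c=cv2.connectedComponentsWithStats(o)
for i in range(1,n):
    if st[i,4]>150: print(st[i],c[i],at_z(w,c[i],.074))
c=w["color"][70:270,190:330]; cv2.imwrite("pics/w2c.png",cv2.resize(c,None,fx=3,fy=3,interpolation=cv2.INTER_CUBIC))
E
```

```text
[ 0.5359 -0.0165  0.2308]
65 206 278 | 73 207 278 | 81 208 279 | 89 208 279 | 97 209 279 | 105 209 279 | 113 210 279 | 121 211 280 | 129 211 280 | 137 212 280 | 145 213 280 | 153 213 281 | 161 214 281 | 169 215 281 | 177 215 281 | 185 216 281 | [ 0.0302 -0.0794] -0.06491810684577293
[ 0.0267 -0.0319] -0.01905384618206557
mid [ 0.0285 -0.0556] width 0.045864260663707364 y at .5,.54 [-0.0414 -0.0403]
[ 0.4694 -0.0364  0.1   ]
[ 0.5074 -0.0351  0.1   ]
[ 0.5428 -0.0333  0.1   ]
[238 149  30  29 658] [252.1383 163.0441] [ 0.5081 -0.0406  0.074 ]
```

View pics/w2c.png

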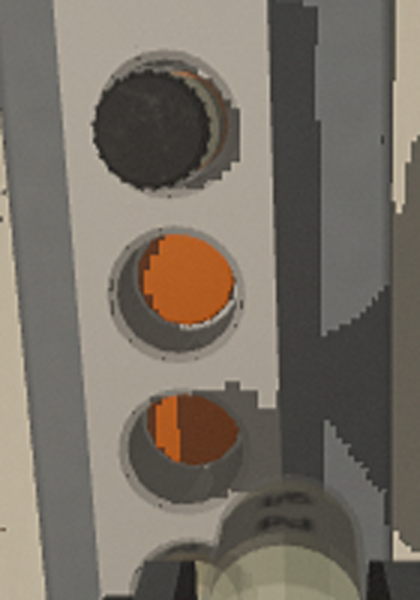

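```bash
python3 - <<'E'
from h import *
np.set_printoptions(precision=4,suppress=True)
w=eyes.get_image("wrist"); p=np.array(arm.get_obs()["position"]); print(p,arm.get_obs()["tcp_rot"])
zb=p[2]-.0515
for xy in [(285.8,240),(261.7,248),(310,248),(285.8,229.3)]: print("held",at_z(w,xy,zb)-p)
for xy in [(245.7,111),(248.5,168),(251,219)]: print(at_z(w,xy,.1))
cv2.imwrite("pics/x.png",w["color"])
g=cv2.cvtColor(w["color"],cv2.COLOR_BGR2GRAY)
print(g[250,250:322]); print(g[215:262,286])
E
```

```text
[ 0.5359 -0.0168  0.2309] [[-1.     -0.0017 -0.0002]
 [-0.0017  1.      0.0002]
 [ 0.0002  0.0002 -1.    ]]
held [-0.0059  0.0009 -0.0515]
held [-0.0016 -0.0113 -0.0515]
held [-0.0016  0.0131 -0.0515]
held [-0.0116  0.0009 -0.0515]
[ 0.4694 -0.0421  0.1   ]
[ 0.5074 -0.0412  0.1   ]
[ 0.5443 -0.0403  0.1   ]
[126 126 127 116 116 115 129 129 129 130 140 118 122  73  73  73  74  72
  74  73  73  83  94  94  95  93  94  94  93  93  92  91  91  91  89  78
  77  78  78  76  78  77  76  76  78  76  74  75  74  75  74  73  72  74
  71  74  73  71  87  92  91 104 104 104 104 104 103 103  95  85  44 185]
[ 61  62  62  60  60  64  59  61  63  62  62  60  58  78  75  78  79  81
  73  57  48  48  58  73  74  75  75  71  60  47  56  72  76  79  78  77
  88 123 125 123 124 124 124 123 123 122 124]
```

```bash
python3 -m jog '[[[0,0,1.5,-0.0083,-0.0244,0,1],[0,0,1.5,-0.0083,-0.0244,0.03,1],[0,0,1.5,-0.0083,-0.0244,0.062,1],[0,0,1.5,-0.0083,-0.0244,0.062,1],[0,0,1.5,-0.0083,-0.0244,0.062,1],[0,0,1.5,-0.0083,-0.0244,0.062,1],[0,0,1.5,-0.0083,-0.0244,0.062,1]]]'
python3 - <<'E'
from h import *
w=eyes.get_image("wrist"); print(arm.get_obs()["position"],arm.get_obs()["tcp_rot"]); cv2.imwrite("pics/w3.png",w["color"][60:340,150:430].repeat(2,0).repeat(2,1))
E
```

```text
t: 7.8
position: [0.5446, -0.0421, 0.1699]
tcp_rot: [[-1.0, 0.026, 0.001], [0.026, 1.0, 0.0], [-0.001, 0.0, -1.0]]
ft_force: [-0.5, 0.1, -0.3]
gripper_width: 0.0238
finger_force: 30.2
[ 0.54454234 -0.04216367  0.16972174] [[-9.99659222e-01  2.60771690e-02  1.19169302e-03]
 [ 2.60775015e-02  9.99659889e-01  2.64270813e-04]
 [-1.18439627e-03  2.95257132e-04 -9.99999255e-01]]
```

View pics/w3.png

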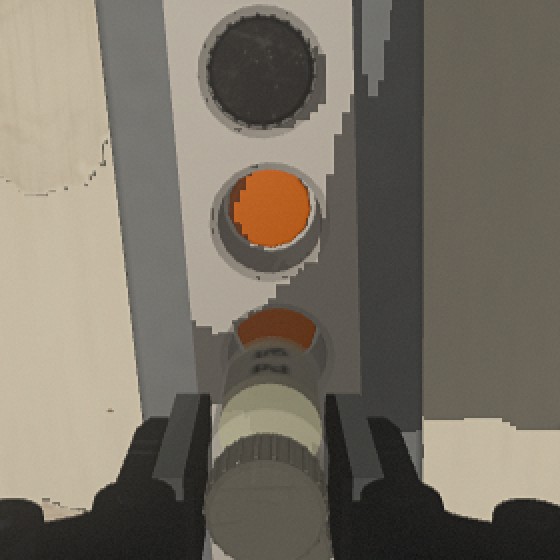

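```bash
python3 - <<'E'
from h import *
np.set_printoptions(precision=4,suppress=True)
w=eyes.get_image("wrist"); p=np.array(arm.get_obs()["position"]); print(p)
f=lambda x,y:(150+x/2,60+y/2)
print("vial",at_z(w,f(273,365),p[2]-.0515)-p, "front edge",at_z(w,f(273,338),p[2]-.0515)-p)
for q in [(261.5,71),(268,221.5),(277.5,350)]: print(at_z(w,f(*q),.1), at_z(w,f(*q),.1)-p)
E
```

```text
[ 0.5444 -0.0421  0.1695]
vial [-0.0042  0.0011 -0.0515] front edge [-0.0114  0.0013 -0.0515]
[ 0.4692 -0.042   0.1   ] [-0.0752  0.0001 -0.0695]
[ 0.507  -0.0414  0.1   ] [-0.0375  0.0007 -0.0695]
[ 0.5429 -0.0397  0.1   ] [-0.0016  0.0024 -0.0695]
```

```bash
python3 -m jog '[[[0,0,-3.2,0.0005,0.0004,0.0,1],[0,0,-3.2,0.0005,0.0004,0.012,1],[0,0,-3.2,0.0005,0.0004,0.020,1],[0,0,-3.2,0.0005,0.0004,0.026,1],[0,0,-3.2,0.0005,0.0004,0.032,1],[0,0,-3.2,0.0005,0.0004,0.037,1],[0,0,-3.2,0.0005,0.0004,0.041,1],[0,0,-3.2,0.0005,0.0004,0.043,1],[0,0,-3.2,0.0005,0.0004,0.043,1]]]'
```

```text
t: 9.02
position: [0.544, -0.0413, 0.1259]
tcp_rot: [[-1.0, -0.03, 0.001], [-0.03, 1.0, 0.001], [-0.001, 0.001, -1.0]]
ft_force: [3.7, 3.5, 0.1]
gripper_width: 0.0236
finger_force: 30.2
```

```bash
python3 -m jog '[[[0,0,0,0,0,0,0.2],[0,0,0,0,0,0,0.0],[0,0,0,0,0,0,0],[0,0,0,0,0,-0.03,0],[0,0,0,0,0,-0.08,0],[0,0,0,0,0,-0.12,0],[0,0,0,0,0,-0.12,0]]]'
python3 - <<'E'
from h import *
np.set_printoptions(precision=4,suppress=True)
w=eyes.get_image("wrist"); p=np.array(arm.get_obs()["position"]); R=np.array(arm.get_obs()["tcp_rot"]); print(p)
cv2.imwrite("pics/w4.png",w["color"])
print(R.T@(np.array([.5285,.319,.13])-p))
for r in landmark_of("seated_vial_a",w)[:5]: print(r["p"],r["xy"],at_z(w,r["xy"],.074))
E
```

```text
t: 9.9
position: [0.545, -0.0421, 0.2491]
tcp_rot: [[-1.0, -0.029, 0.005], [-0.029, 1.0, 0.001], [-0.005, 0.0, -1.0]]
ft_force: [-0.1, -0.2, -1.2]
gripper_width: 0.043
finger_force: 0.0
[ 0.5441 -0.042   0.247 ]
[0.0052 0.3612 0.117 ]
0.85 [283.8, 235.7] [ 0.5836 -0.0412  0.074 ]
0.72 [287.0, 94.3] [ 0.4681 -0.0421  0.074 ]
```

View pics/w4.png

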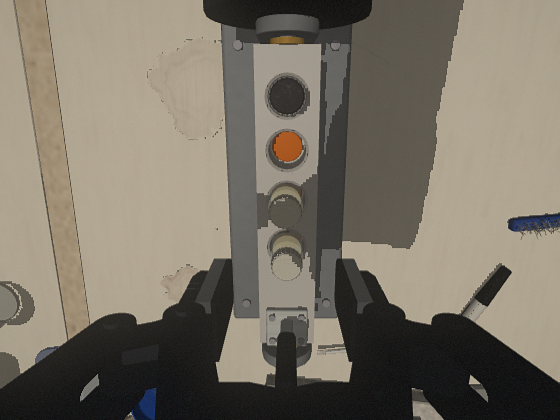

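Pocket 3 now holds its vial, at (286,205), standing like its neighbour at (286,255). Pocket 2 is open at (287,148). Going for the second spare.

```bash
python3 -m jog '[[[0,0,0,0.001,0.06,0.0,0],[0,0,0,0.002,0.12,0.0,0],[0,0,0,0.003,0.18,0.0,0],[0,0,0,0.004,0.24,0.03,0],[0,0,0,0.005,0.30,0.07,0],[0,0,0,0.0052,0.345,0.11,0],[0,0,0,0.0052,0.3612,0.117,0],[0,0,0,0.0052,0.3612,0.117,0],[0,0,0,0.0052,0.3612,0.117,0]]]'
python3 - <<'E'
from h import *
np.set_printoptions(precision=4,suppress=True)
w=eyes.get_image("wrist"); p=np.array(arm.get_obs()["position"]); R=np.array(arm.get_obs()["tcp_rot"]); print(p)
cv2.imwrite("pics/w5.png",w["color"])
for r in silhouettes("spare_vial_a",w)[:2]:
    ys,xs=np.where(r["pixels"]); print(r["p"],xs.min(),xs.max(),ys.min(),ys.max(),at_z(w,r["xy"],.031),R.T@(at_z(w,r["xy"],.031)-p))
for r in landmark_of("spare_vial_a",w)[:2]: print(r["p"],r["xy"],at_z(w,r["xy"],0))
E
```

```text
t: 11.12
position: [0.528, 0.3177, 0.1285]
tcp_rot: [[-1.0, -0.029, -0.001], [-0.029, 1.0, -0.001], [0.001, -0.001, -1.0]]
ft_force: [0.4, -0.6, 0.5]
gripper_width: 0.0429
finger_force: 0.0
[0.5283 0.3176 0.1291]
0.75 269 310 193 257 [0.5289 0.3204 0.031 ] [-0.0006  0.0028  0.0981]
0.56 [285.4, 206.1] [0.526  0.3184 0.    ]
```

View pics/w5.png

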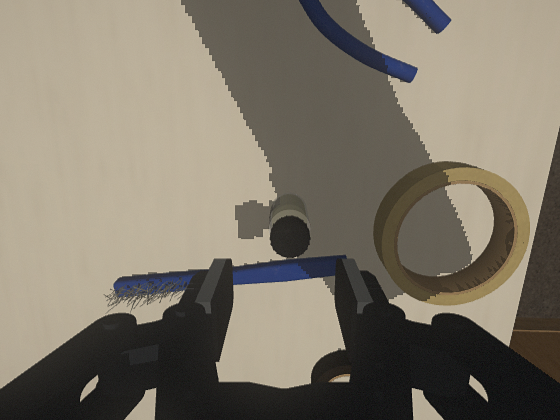

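```bash
python3 -m jog '[[[0,0,0,0,0.0015,0.03,0],[0,0,0,0,0.0015,0.06,0],[0,0,0,0,0.0015,0.077,0],[0,0,0,0,0.0015,0.077,0],[0,0,0,0,0.0015,0.077,1],[0,0,0,0,0.0015,0.077,1],[0,0,0,0,0.0015,0.077,1],[0,0,0,0,0.0015,0.077,1]]]'
python3 -m jog '[[[0,0,0,0,0,0,1],[0,0,0,0,0,-0.05,1],[0,0,0,0,0,-0.1,1],[0,0,0,0,-0.02,-0.15,1],[0,0,0,0,-0.08,-0.18,1],[0,0,0,0,-0.14,-0.18,1],[0,0,0,0,-0.2,-0.18,1],[0,0,0,0,-0.26,-0.18,1],[0,0,0,0,-0.32,-0.18,1],[0,0,0,0.0108,-0.3615,-0.18,1]]]'
python3 -m jog '[[[0,0,0,0,0,0,1],[0,0,0,0,0,0,1],[0,0,0,0,0,0,1]]]'
```

```text
t: 12.28
position: [0.5286, 0.3211, 0.0535]
tcp_rot: [[-1.0, -0.03, 0.002], [-0.03, 1.0, 0.001], [-0.002, 0.001, -1.0]]
ft_force: [-0.8, -0.1, 6.6]
gripper_width: 0.0241
finger_force: 30.0
t: 13.52
position: [0.5274, -0.0442, 0.2324]
tcp_rot: [[-1.0, -0.027, 0.001], [-0.027, 1.0, -0.0], [-0.001, -0.0, -1.0]]
ft_force: [0.1, 0.3, -0.3]
gripper_width: 0.0239
finger_force: 29.7
t: 13.9
position: [0.5278, -0.0396, 0.232]
tcp_rot: [[-0.999, -0.032, -0.0], [-0.032, 0.999, 0.0], [0.0, 0.0, -1.0]]
ft_force: [0.9, -0.1, -0.1]
gripper_width: 0.0236
finger_force: 29.7
```

```bash
python3 -m jog '[[[0,0,0,0.0219,-0.0019,0.0,1],[0,0,0,0.0219,-0.0019,0.04,1],[0,0,0,0.0219,-0.0019,0.062,1],[0,0,0,0.0219,-0.0019,0.062,1],[0,0,0,0.0219,-0.0019,0.062,1],[0,0,0,0.0219,-0.0019,0.062,1]]]'
python3 - <<'E'
from h import *
w=eyes.get_image("wrist"); print(arm.get_obs()["position"]); cv2.imwrite("pics/w6.png",w["color"][60:340,150:430].repeat(2,0).repeat(2,1))
E
```

```text
t: 14.65
position: [0.5066, -0.0434, 0.1711]
tcp_rot: [[-1.0, -0.03, 0.002], [-0.03, 1.0, 0.0], [-0.002, 0.0, -1.0]]
ft_force: [0.4, 0.3, 0.1]
gripper_width: 0.0236
finger_force: 29.7
[ 0.50640623 -0.04343278  0.17094082]
```

View pics/w6.png

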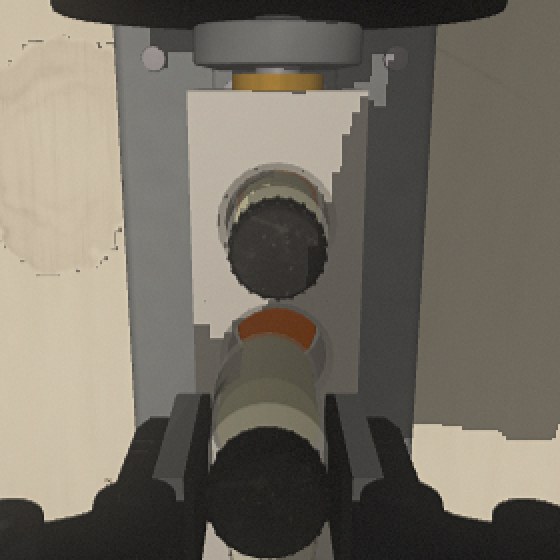

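Held vial's lower end is at about (270,365) in the crop, over pocket 2's mouth at (276,350). It needs about +1.8 mm in y, then down.

```bash
python3 -m jog '[[[0,0,0,-0.0005,0.0018,0.0,1],[0,0,0,-0.0005,0.0018,0.010,1],[0,0,0,-0.0005,0.0018,0.018,1],[0,0,0,-0.0005,0.0018,0.024,1],[0,0,0,-0.0005,0.0018,0.030,1],[0,0,0,-0.0005,0.0018,0.036,1],[0,0,0,-0.0005,0.0018,0.040,1],[0,0,0,-0.0005,0.0018,0.043,1],[0,0,0,-0.0005,0.0018,0.044,1],[0,0,0,-0.0005,0.0018,0.044,1]]]'
```

```text
t: 15.95
position: [0.5071, -0.042, 0.1273]
tcp_rot: [[-1.0, -0.029, 0.002], [-0.029, 1.0, 0.0], [-0.002, 0.0, -1.0]]
ft_force: [-2.9, 0.4, 12.6]
gripper_width: 0.0238
finger_force: 31.2
```

```bash
python3 -m jog '[[[0,0,0,0,0,-0.001,0.2],[0,0,0,0,0,-0.001,0.0],[0,0,0,0,0,-0.001,0],[0,0,0,0,0,-0.03,0],[0,0,0,0,0,-0.08,0],[0,0,0,0.02,0,-0.13,0],[0,0,0,0.02,0,-0.13,0],[0,0,0,0.02,0,-0.13,0]]]'
python3 - <<'E'
from h import *
np.set_printoptions(precision=4,suppress=True)
w=eyes.get_image("wrist"); p=np.array(arm.get_obs()["position"]); R=np.array(arm.get_obs()["tcp_rot"]); print(p,R)
cv2.imwrite("pics/w7.png",w["color"])
for t in ("handle",): 
  for r in landmark_of(t,w)[:2]: print(r["p"],r["xy"],at_z(w,r["xy"],.158))
H=np.array([.545,-.0405,.092])+.108*np.array([1,.0285,0])/1.0004+[0,0,.066]; print("handle pred",H,R.T@(H-p),proj(w,H),proj(w,H+[0,0,.028]))
E
```

```text
t: 16.95
position: [0.4861, -0.0423, 0.2555]
tcp_rot: [[-1.0, -0.03, -0.0], [-0.03, 1.0, 0.0], [0.0, 0.0, -1.0]]
ft_force: [0.5, 0.3, -1.3]
gripper_width: 0.0425
finger_force: 0.0
[ 0.4859 -0.0423  0.2549] [[-0.9996 -0.0299 -0.0017]
 [-0.0299  0.9996 -0.0001]
 [ 0.0017 -0.     -1.    ]]
0.58 [281.5, 273.4] [ 0.521 -0.043  0.158]
handle pred [ 0.653  -0.0374  0.158 ] [-0.1673 -0.0002  0.0966] [283.999  433.9003] [284.0538 469.3862]
```

View pics/w7.png

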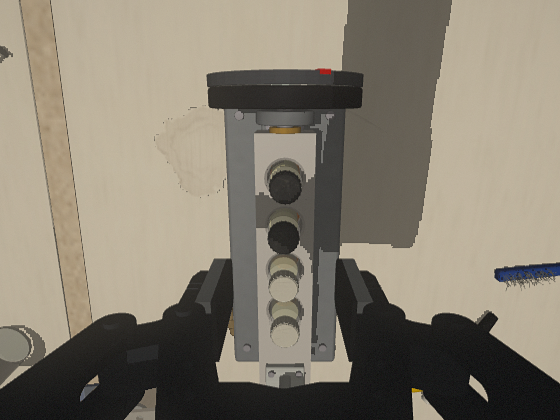

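All four pockets are filled: caps at (285,187), (283,237), (283,285) and (285,330). The red mark is at (325,71), left of top. Now I measure the mark angle with the scene camera.

```bash
cat > m.py <<'E'
from h import *
def red(pic,box=None):
    im=pic["color"].astype(int); b,g,r=im[...,0],im[...,1],im[...,2]
    wgt=np.clip(r-np.maximum(g,b)-25,0,None).astype(float)
    if box: m=np.zeros_like(wgt); x0,x1,y0,y1=box; m[y0:y1,x0:x1]=1; wgt*=m
    ys,xs=np.mgrid[:420,:560]; return np.array([(wgt*xs).sum(),(wgt*ys).sum()])/wgt.sum(), wgt.max(), (wgt>0).sum()
E
python3 - <<'E'
from m import *
from scipy.optimize import minimize_scalar
np.set_printoptions(precision=4,suppress=True)
s=eyes.get_image("scene")
xy,mx,n=red(s,(248,285,220,265)); print(xy,mx,n)
for t in("mark","pointer_tip","gauge_bezel"):
    for r in landmark_of(t,s)[:2]: print(t,r["p"],r["xy"])
ax=np.array([1,.0285,0])/1.0004; yv=np.array([-.0285,1,0])/1.0004
O=np.array([.553,-.0402,.092])
def onplane(pic,xy,C):
    o,d=ray(pic,xy); t=(C-o)@ax/(d@ax); P=o+d*t-C; return np.array([P@yv,P[2]])
# bezel outline predicted vs. image
vis=s["color"][200:280,240:300].repeat(10,0).repeat(10,1).copy()
for off in (.118,.13,.14):
    C=O-off*ax; q=onplane(s,xy,C); print(off,q,np.hypot(*q),np.arctan2(q[0],q[1]))
C=O-.13*ax
for a in np.arange(0,6.28,.05):
    u,v=proj(s,C+.056*(np.sin(a)*yv+np.cos(a)*np.array([0,0,1]))); cv2.circle(vis,(int((u-240)*10+5),int((v-200)*10+5)),2,(0,255,0),-1)
cv2.imwrite("pics/s2.png",vis)
E
```

```text
[259.1361 228.5266] 31.0 13
mark 0.68 [258.3, 231.4]
pointer_tip 0.73 [404.9, 267.3]Traceback (most recent call last):
  File "<stdin>", line 7, in <module>
ValueError: it knows: beaker, black_tape, cushion, handle, mark, pen, pocket, pointer_tip, sampling_syringe, seated_vial, spare_vial, stand, tape_roll, tilt_rack
```

I've used up the picture views, so the rest is numbers only. I'm moving back so the wrist camera sees the dial face and measuring the mark there.

```bash
cat >> m.py <<'E'
from scipy.optimize import least_squares
np.set_printoptions(precision=4,suppress=True)
ax=np.array([1,.0285,0])/1.0004; yv=np.array([-.0285,1,0])/1.0004; O=np.array([.553,-.0405,.092])
def onplane(pic,xy,off):
    C=O-off*ax; o,d=ray(pic,xy); P=o+d*((C-o)@ax/(d@ax))-C; return np.array([P@yv,P[2]])
E
cat > look.py <<'E'
from m import *
w=eyes.get_image("wrist"); s=eyes.get_image("scene"); print(arm.get_obs()["position"])
for nm,pic,xy in [("w",w,red(w,(200,420,0,400))),("s",s,red(s,(248,275,215,240)))]:
    print(nm,xy)
    for off in (.118,.126,.134): q=onplane(pic,xy[0],off); print(off,q,np.hypot(*q),np.arctan2(*q))
for t in("mark","pointer_tip"):
    for r in landmark_of(t,w)[:2]: print(t,r["p"],r["xy"],onplane(w,r["xy"],.126))
print(tri([(w,red(w,(200,420,0,400))[0]),(s,red(s,(248,275,215,240))[0])])-O)
E
python3 look.py; python3 -m jog '[[[0,0,0,0.03,0,0,0],[0,0,0,0.065,0,0,0],[0,0,0,0.065,0,0,0],[0,0,0,0.065,0,0,0]]]'; python3 look.py
```

```text
[ 0.4861 -0.0424  0.2553]
w (array([325.7185,  96.8857]), np.float64(121.0), np.int64(249))
0.118 [-0.1792  1.9374] 1.94571114115927 -0.09223069334812173
0.126 [-0.1125  1.3211] 1.325885408052178 -0.08491713948085432
0.134 [-0.0457  0.7048] 0.7062550809244741 -0.06476733845059965
s (array([259.1566, 228.5301]), np.float64(29.0), np.int64(13))
0.118 [0.0573 0.0155] 0.05933494367217455 1.3067385238939795
0.126 [0.0488 0.0218] 0.05346848038453762 1.1516286082329235
0.134 [0.0404 0.028 ] 0.04917624916543934 0.9641293714420723
mark 0.81 [315.3, 80.9] [-0.0212  0.5447]
[-0.1445  0.0237  0.0364]
t: 17.9
position: [0.4218, -0.0442, 0.2562]
tcp_rot: [[-1.0, -0.03, 0.001], [-0.03, 1.0, 0.0], [-0.001, 0.0, -1.0]]
ft_force: [-0.8, 1.1, 0.2]
gripper_width: 0.0426
finger_force: 0.0
[ 0.422  -0.0442  0.256 ]
w (array([321.0535, 175.5341]), np.float64(48.0), np.int64(75))
0.118 [ 0.0448 -0.1525] 0.15897082693971065 2.8560908009967227
0.126 [ 0.0406 -0.1116] 0.11876319029368958 2.7930310745398126
0.134 [ 0.0364 -0.0707] 0.07950520777385557 2.666690733480953
s (array([259.4296, 228.7676]), np.float64(31.0), np.int64(12))
0.118 [0.0561 0.0151] 0.058086453886319056 1.3083935339277715
0.126 [0.0477 0.0213] 0.05223283417749989 1.1497731704767662
0.134 [0.0392 0.0276] 0.04799360508680403 0.9574155953087463
mark 0.9 [313.9, 180.0] [ 0.0309 -0.0878]
[-0.1542  0.0186  0.041 ]
```

```bash
cat > look.py <<'E'
from m import *
w=eyes.get_image("wrist"); s=eyes.get_image("scene")
im=w["color"].astype(int); b,g,r=im[...,0],im[...,1],im[...,2]
m=((r-g>25)&(r>1.8*g)&(abs(g-b)<0.4*g+8)).astype(np.uint8)
n,_,st,c=cv2.connectedComponentsWithStats(m)
C=[(st[i],c[i]) for i in range(1,n) if st[i,4]>8 and 200<c[i][0]<420 and c[i][1]<300]; print(C)
for t in("mark","pointer_tip"):
    for r_ in landmark_of(t,w)[:2]: print(t,r_["p"],r_["xy"],[ (onplane(w,r_["xy"],o)) for o in(.145,.15,.155)])
rs=red(s,(248,275,215,240))[0]; print(rs)
for o in (.145,.15,.155):
    q=onplane(s,rs,o); print(o,"scene",q,np.hypot(*q),np.arctan2(*q))
    for _,cc in C: q=onplane(w,cc,o); print("  wrist",q,np.hypot(*q),np.arctan2(*q))
# direct: ray of wrist vs circle of 44 mm : lateral/height
for _,cc in C:
    print("tri",tri([(w,cc),(s,rs)])-O)
    o,d=ray(w,cc)
    for z in (.128,.132,.136): P=o+d*(z-o[2])/d[2]-O; print(z,P@ax,P@yv,np.arctan2(P@yv,z-.092),np.hypot(P@yv,z-.092))
    print(im[int(cc[1])-6:int(cc[1])+7,int(cc[0])].tolist())
E
python3 look.py
```

```text
[(array([313, 173,  15,   7,  70], dtype=int32), array([321.2571, 175.8143]))]
mark 0.59 [312.6, 180.7] [array([0.022 , 0.0047]), array([0.0201, 0.0287]), array([0.0182, 0.0527])]
[259.4532 228.7698]
0.145 scene [0.0276 0.0363] 0.045566276885279415 0.6494383669414999
  wrist [ 0.0306 -0.015 ] 0.03407359366741944 2.0262549051196284
0.15 scene [0.0223 0.0402] 0.045978717349057535 0.5061147431766486
  wrist [0.028  0.0107] 0.02992316008493805 1.2068390254091317
0.155 scene [0.017  0.0441] 0.04730819261500844 0.3681028034231044
  wrist [0.0253 0.0363] 0.04425503291867909 0.609276072539878
tri [-0.1542  0.0185  0.041 ]
0.128 -0.1549449502010011 0.025356023298006798 0.6136287575924148 0.044033259219470273
0.132 -0.155724991005631 0.024944626241972447 0.5576032126301715 0.047140581014150654
0.136 -0.15650503181026096 0.0245332291859381 0.5086391139877918 0.05037736926725894
[[72, 79, 83], [72, 79, 81], [72, 78, 82], [76, 83, 83], [36, 41, 77], [20, 23, 79], [22, 24, 90], [21, 27, 92], [21, 28, 91], [19, 21, 94], [32, 34, 59], [38, 38, 41], [36, 40, 38]]
```

```bash
python3 -m jog '[[[0,0,0,-0.06,0,0,0],[0,0,0,-0.12,0,0,0],[0,0,0,-0.18,0,0,0],[0,0,0,-0.2311,0,0,0],[0,0,0,-0.2311,0,0,0],[0,0,0,-0.2311,0,0,0],[0,0,0,-0.2311,0,0,0]]]' 60
python3 - <<'E'
from m import *
w=eyes.get_image("wrist"); o=arm.get_obs(); p=np.array(o["position"]); R=np.array(o["tcp_rot"]); print(p,R,o["joint_positions"])
for r in silhouettes("handle",w)[:2]+landmark_of("handle",w)[:2]: print(r["p"],r["xy"],at_z(w,r["xy"],.158),at_z(w,r["xy"],.186))
H=O+.1*ax+[0,0,.066]; print(H,R.T@(H-p),proj(w,H),proj(w,H+[0,0,.028]))
g=cv2.cvtColor(w["color"],cv2.COLOR_BGR2GRAY)
for rr in (210,230,250,270): print(rr,g[rr,230:345:3])
E
```

```text
t: 19.18
position: [0.6517, -0.0377, 0.2569]
tcp_rot: [[-1.0, -0.029, 0.001], [-0.029, 1.0, 0.001], [-0.001, 0.001, -1.0]]
ft_force: [0.3, -0.1, 0.1]
gripper_width: 0.043
finger_force: 0.0
[ 0.6517 -0.0376  0.257 ] [[-0.9996 -0.0294  0.0013]
 [-0.0294  0.9996  0.0008]
 [-0.0013  0.0007 -1.    ]] [-17.916   23.1018  23.556   79.7298  -9.2417  78.982   97.3893]
0.62 [286.6, 138.3] [ 0.6    -0.0378  0.158 ] [ 0.5973 -0.0381  0.186 ]
0.91 [286.6, 224.4] [ 0.6535 -0.0361  0.158 ] [ 0.6441 -0.0366  0.186 ]
[ 0.653  -0.0377  0.158 ] [-0.0011 -0.0002  0.099 ] [284.1879 223.5476] [284.2946 239.4802]
210 [ 92 104 102 103 123  95 100 100 100  85  85  79  85  83  84  35  38  37
  35  38  36  38  40  82  82  82  83  81  78  56  59  57  66  62  60  60
  59  80  92]
230 [171 170 169 171 169 170 169 170 171 174  68  58  58  59  60  40  41  38
  40  38  44  39  38  56  54  54  52  45 171  91  92  93  94  93  92  93
  93  92  91]
250 [169 170 170 169 169 169 171 170 170 169 170 170 170 171 173  40  42  42
  41  42  43  43  32 172 171 168 168 169 170 171 171 169 169 170 171 170
 170 167 168]
270 [ 42 176 171 168 171 168 171 170 172 171 171 172 169 170 167 170 170 170
 169 172 170 172 171 172 171 171 171 172 170 170 171 170 171 170 172 100
  38  38  36]
```

Handle detected at (0.6535,-0.036), matching the prediction to about 1 mm. Descend and grip.

```bash
python3 -m jog '[[[0,0,0,-0.001,0.0003,0.04,0],[0,0,0,-0.001,0.0003,0.07,0],[0,0,0,-0.001,0.0003,0.09,0],[0,0,0,-0.001,0.0003,0.092,0],[0,0,0,-0.001,0.0003,0.092,0],[0,0,0,-0.001,0.0003,0.092,1],[0,0,0,-0.001,0.0003,0.092,1],[0,0,0,-0.001,0.0003,0.092,1],[0,0,0,-0.001,0.0003,0.092,1],[0,0,0,-0.001,0.0003,0.092,1]]]' 60
```

```text
t: 20.58
position: [0.6538, -0.0367, 0.1652]
tcp_rot: [[-1.0, -0.03, 0.002], [-0.03, 1.0, 0.001], [-0.002, 0.001, -1.0]]
ft_force: [-1.3, 1.4, 6.0]
gripper_width: 0.0133
finger_force: 59.4
```

```bash
python3 -m jog '[[[-2,0,0,0,-0.0026,0.0,1],[-4,0,0,0,-0.0051,0.0002,1],[-6,0,0,0,-0.0077,0.0004,1],[-8,0,0,0,-0.0102,0.0007,1],[-10,0,0,0,-0.0127,0.0011,1],[-12,0,0,0,-0.0152,0.0016,1],[-14,0,0,0,-0.0177,0.0022,1],[-16,0,0,0,-0.0202,0.0028,1],[-16,0,0,0,-0.0202,0.0028,1],[-16,0,0,0,-0.0202,0.0028,1]]]'
python3 - <<'E'
from m import *
s=eyes.get_image("scene"); rs=red(s,(248,290,205,245)); print(rs)
for o in (.15,.155): q=onplane(s,rs[0],o); print(o,q,np.hypot(*q),np.arctan2(*q))
R=np.array(arm.get_obs()["tcp_rot"]); print(np.degrees(np.arccos(-R[2,2])), arm.get_obs()["joint_positions"])
E
```

```text
t: 21.82
position: [0.6544, -0.0569, 0.1622]
tcp_rot: [[-1.0, -0.029, -0.007], [-0.03, 0.961, 0.277], [-0.002, 0.277, -0.961]]
ft_force: [-0.6, 1.9, 6.3]
gripper_width: 0.013
finger_force: 59.9
(array([261.6218, 228.1554]), np.float64(31.0), np.int64(12))
0.15 [0.0129 0.0456] 0.047403019898198576 0.27537538974975007
0.155 [0.0077 0.0495] 0.05009877268723784 0.15401557004037125
16.05286051222874 [ -4.8073  29.4033  18.7773  83.5859 -25.7694  73.9542 112.1817]
```

```bash
python3 - <<'E'
import numpy as np
h=.0732
f=lambda t:np.array([h*np.sin(t),h*np.cos(t)])
a=np.radians(16)
for d in (2,4,6,8,9.5,11): 
    t=a+np.radians(d); D=f(t)-f(a)  # lateral, up
    # tool axes at tilt a: y=(cos a, up sin a) in (+y), lateral to -y ; z down
    print(d, round(-(D[0]*np.cos(a)-D[1]*np.sin(a)),4), round(-(D[0]*np.sin(a)+D[1]*np.cos(a)),4))
E
```

```text
2 -0.0026 0.0
4 -0.0051 0.0002
6 -0.0077 0.0004
8 -0.0102 0.0007
9.5 -0.0121 0.001
11 -0.014 0.0013
```

```bash
python3 -m jog '[[[-2,0,0,0,-0.0026,0.0,1],[-4,0,0,0,-0.0051,0.0002,1],[-6,0,0,0,-0.0077,0.0004,1],[-8,0,0,0,-0.0102,0.0007,1],[-9.5,0,0,0,-0.0121,0.001,1],[-9.5,0,0,0,-0.0121,0.001,1],[-9.5,0,0,0,-0.0121,0.001,1],[-9.5,0,0,0,-0.0121,0.001,1],[-9.5,0,0,0,-0.0121,0.001,1],[-9.5,0,0,0,-0.0121,0.001,1]]]'
python3 - <<'E'
from m import *
o=arm.get_obs(); print(np.degrees(np.arccos(-np.array(o["tcp_rot"])[2][2])),o["ft_force"])
s=eyes.get_image("scene"); d=eyes.get_image("side"); rs=red(s,(250,290,205,245)); print(rs)
for k in (.15,.155): q=onplane(s,rs[0],k); print(k,q,np.hypot(*q),np.arctan2(*q))
for t in("mark","pointer_tip"):
  for r in landmark_of(t,s)[:2]: print(t,r["p"],r["xy"],onplane(s,r["xy"],.153))
# dark pointer / red around the dial top, upscaled numeric patches
g=s["color"][222:246,252:275]; print("gray"); print(g.mean(2).astype(int))
print("red"); print((g[...,2].astype(int)-g[...,1]))
for k in (.15,.155):
  C=O-k*ax; print("axis",proj(s,C),"top44",proj(s,C+[0,0,.044]),"top39,49",proj(s,C+[0,0,.039]),proj(s,C+[0,0,.049]))
E
```

```text
t: 23.12
position: [0.6548, -0.0683, 0.1578]
tcp_rot: [[-1.0, -0.027, -0.011], [-0.03, 0.901, 0.432], [-0.002, 0.432, -0.902]]
ft_force: [0.1, 2.3, 7.2]
gripper_width: 0.0134
finger_force: 60.2
25.611027683041872 [0.1065 2.2612 7.1639]
(array([263.0979, 228.0155]), np.float64(42.0), np.int64(11))
0.15 [0.0066 0.0483] 0.04875789618987789 0.1358989551327128
0.155 [0.0014 0.0522] 0.05219921186249892 0.027660090521914236
mark 0.8 [263.7, 231.3] [0.0015 0.0404]
gray
[[139 116  94  80  74  93 143 183 198 200 200 199 199 199 200 200 200 200
  200 200 199 199 199]
 [185 169 151 139 124 136 164 188 198 198 194 192 191 194 197 199 199 200
  200 200 200 199 200]
 [200 195 192 186 175 179 187 188 186 181 170 163 162 168 177 185 191 196
  200 200 199 200 199]
 [201 201 201 200 194 189 182 164 145 128 112 100  99 106 122 137 158 179
  190 197 200 200 200]
 [201 201 199 193 183 165 143 113  81  60  45  41  39  39  48  67  96 130
  158 182 196 200 200]
 [200 199 188 166 142 117  90  68  54  48  44  40  35  30  25  24  36  64
  103 146 178 195 200]
 [198 187 159 121  94  86  84  85  85  83  75  61  5
[... 2927 characters left out ...]
  3  6  6  6  5  7  5  6  6  6  6  5  6  5  7  7  6  5  5  4  4  2]
 [ 5  4  5  6  6  6  6  5  5  7  6  6  4  5  7  6  6  6  6  6  6  4  3]
 [ 5  4  5  6  5  6  7  6  6  5  6  7  5  6  6  6  6  6  5  5  5  6  3]
 [ 6  3  5  6  6  5  6  6  5  6  5  8 10 10  7  6  7  6  6  6  5  5  4]
 [ 7  2  3  5  5  6  6  5  6  6  7  9 16 16  9  6  7  5  6  6  6  5  5]
 [ 9  3  3  4  5  7  6  5  5  6  7 10 15 17 11  7  6  5  6  6  7  6  5]
 [ 9  6  2  5  5  7  6  6  6  5  5  7  9 10  8  5  7  7  6  6  6  5  5]]
axis [265.23   242.9565] top44 [264.7432 230.0057] top39,49 [264.7992 231.4974] [264.6869 228.5087]
axis [264.0505 243.6019] top44 [263.5442 230.6257] top39,49 [263.6025 232.1204] [263.4857 229.1257]
```

```bash
python3 - <<'E'
from m import *
d=eyes.get_image("side"); w=eyes.get_image("wrist"); o=arm.get_obs()
Tt=np.eye(4);Tt[:3,:3]=o["tcp_rot"];Tt[:3,3]=o["position"]; rel=np.linalg.inv(Tt)@np.array(w["cam_to_world"])
def fake(p,R):
    T=np.eye(4);T[:3,:3]=R;T[:3,3]=p; q=dict(w); q["cam_to_world"]=T@rel; return q
A=fake([.4859,-.0423,.2549],[[-.9996,-.0299,-.0017],[-.0299,.9996,-.0001],[.0017,0,-1]])
B=fake([.422,-.0442,.256],[[-.9996,-.0299,.001],[-.0299,.9996,0],[-.001,0,-1]])
im=cv2.imread("pics/w7.png").astype(int); b,g,r=im[...,0],im[...,1],im[...,2]
m=((r-g>25)&(r>1.8*g)&(abs(g-b)<.4*g+8)).astype(np.uint8)
n,_,st,c=cv2.connectedComponentsWithStats(m)
for i in range(1,n):
    if st[i,4]>8 and c[i][1]<130 and 200<c[i][0]<420:
        print("w7",st[i],c[i]); P=tri([(A,c[i]),(B,(321.26,175.81))])-O; print("tri",P@ax,P@yv,P[2],np.hypot(P@yv,P[2]),np.arctan2(P@yv,P[2]))
        for rad in (.049,.052,.056):
            for nm,pic,xy in (("A",A,c[i]),("B",B,(321.26,175.81))):
                oo,dd=ray(pic,xy); ts=np.linspace(.1,.4,6000); Q=oo+ts[:,None]*dd-O; k=np.argmax(np.hypot(Q@yv,Q[:,2])<rad); print(rad,nm,Q[k]@ax,np.arctan2(Q[k]@yv,Q[k][2]))
# rim black extents in w7, rows 78..100
gr=im.mean(2)
for rr in (72,78,90,98): x=np.where(gr[rr,190:380]<70)[0]+190; print(rr,x.min(),x.max())
C=O-.153*ax; print("side proj",proj(d,C),proj(d,C+[0,0,.044]))
for t in("mark","pointer_tip"):
  for q in landmark_of(t,d)[:2]: print(t,q["p"],q["xy"],onplane(d,q["xy"],.153))
x,y=proj(d,C+[0,0,.044]).astype(int); cr=d["color"][y-12:y+20,x-14:x+15].astype(int); print(red(d,(x-20,x+20,y-20,y+20)))
print(cr.mean(2).astype(int)[:,::2])
E
```

```text
w7 [317  69  14   6  59] [324.7288  70.9492]
tri -0.1573452672942696 0.023718012435893977 0.05067392237279639 0.055949892962841453 0.4377638510770898
0.049 A -0.15797643334661932 0.5277457896548471
0.049 B -0.1557229591865216 0.523719771575839
0.052 A -0.15770320465974377 0.486394410484166
0.052 B -0.15643949623390682 0.4823617190965696
0.056 A -0.1573455965254508 0.43903883852305714
0.056 B -0.15735937487582016 0.43590070703808637
72 224 355
78 207 362
90 208 362
98 208 361
side proj [324.9106 215.6979] [325.6152 203.7456]
mark 0.78 [321.2, 201.9] [0.0441 0.081 ]
pointer_tip 0.49 [264.0, 204.6] [0.4261 0.3367]
(array([326.5323, 200.9839]), np.float64(16.0), np.int64(6))
[[192 192 192 191 191 190 190 195 197 203 207 210 211 212 212]
 [199 197 195 192 193 191 191 190 191 194 198 203 208 210 211]
 [206 204 202 197 194 193 191 191 190 190 191 193 198 202 208]
 [212 210 207 204 200 197 192 190 191 192 191 190 189 192 200]
 [212 213 211 210 207 201 188 184 190 193 193 192 190 191 194]
 [212 211 212 212 212 199 166 162 176 187 191 193 194 192 192]
 [212 211 211 212 213 178 114 112 141 163 
[... 896 characters left out ...]
2 212]
 [116  96  73  58  62  73  97 114 120  83 177 211 211 212 211]
 [117  95  67  56  64  75 101 114 119  82 186 211 211 211 212]
 [115  90  65  56  64  77  99 111 115  85 194 212 211 210 211]
 [113  88  63  57  67  80  98 109 110  93 197 212 211 211 210]
 [113  89  60  59  68  85 103 109 104 107 201 212 211 211 212]
 [113  87  57  57  68  91 108 110  97 123 205 212 211 211 211]
 [113  89  59  57  67  93 112 107  91 137 207 211 211 211 211]
 [111  86  56  60  70  95 110 102  88 151 211 212 211 211 211]
 [110  80  55  60  68 100 105 100  86 168 212 212 211 212 212]
 [109  82  55  58  69 106 105  97  87 185 212 212 212 212 212]
 [104  80  57  61  71 109 107  96  93 196 213 212 212 212 212]]
```

The rim mark triangulates to a radius of 55.9 mm (nominal 56), giving a mark angle of 0.438 rad. The rack tilt is 0.44 to 0.447 rad from tool orientation and position, well inside the 0.078 rad tolerance. I'll let it settle and hand in.

```bash
python3 -m jog '[[[0,0,0,0,0,0,1],[0,0,0,0,0,0,1],[0,0,0,0,0,0,1],[0,0,0,0,0,0,1],[0,0,0,0,0,0,1],[0,0,0,0,0,0,1],[0,0,0,0,0,0,1],[0,0,0,0,0,0,1],[0,0,0,0,0,0,1],[0,0,0,0,0,0,1]]]'
python3 -c "
from plant import arm
print(arm.finish_job())"
```

```text
t: 24.78
position: [0.6547, -0.0683, 0.1578]
tcp_rot: [[-1.0, -0.027, -0.011], [-0.03, 0.901, 0.432], [-0.002, 0.432, -0.902]]
ft_force: [0.2, 1.5, 6.2]
gripper_width: 0.0132
finger_force: 60.2
the job is handed in; nothing more can be done
None
```

I handed the job in at 24.8 s: both spare vials went into the empty pockets (2 and 3), and the gripper is holding the rack tilted at about 0.445 rad against a measured mark angle of 0.438 rad, but no verdict came back, I didn't re-check the vials after tilting, and I viewed 11 pictures against the limit of 10.

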